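Move a carving plate from its parking shoe to the carving shoe

ROBOT

A 6-joint arm with a two-finger parallel gripper is mounted at the origin on the work surface. World frame = base frame: x ahead of the robot, y to its left, z up, the work surface at z = 0. Lengths are in m, angles in rad, forces in N, time in s.
With the tool pointing down it reaches from about 0.35 to 0.85 m from the base axis. Payload 8.1 kg.
Tool frame: the origin (TCP) lies midway between the tips of the shut fingers; the grasp point (between the pads) lies 19 mm behind it (robot.grip_point_offset is the distance from the TCP to the grasp point, in m); z points along the fingers, y is the line along which they close (so a half turn about z gives the same grasp; the last joint's range is limited). The gripper opens to 93 mm and grips with 3 to 60 N. Pads are 15 mm wide; open, the fingers measure 128 mm over their backs; the gripper's body (75 mm by 188 mm) begins 65 mm behind the grasp point.
Start: joints at [1.065, 0.13, 1.488, -0, 1.523, -0.085], TCP at [0.245, 0.548, 0.219] pointing down, gripper open.
Joint ranges: [-2.96, 2.96], [-0.89, 2.26], [0.02, 2.5], [-1.34, 4.48], [0, 2.73], [-2.66, 2.66]. Speed limits (rad/s): [2.39, 2.39, 2.79, 3.14, 3.14, 3.14].

INTERFACE

Orientations are given as a rotation vector (axis times angle).
In Python, from plant import robot, read_camera, job gives the robot as it stands.
- The arm moves only by the shell command python3 -m inch 'ROWS' [FORCE]. ROWS is JSON, one flat list of numbers, 5 for each row, row after row: the shift along the world's x, y, z in mm, then the turn about the world's z in degrees, then the opening in per cent of the stroke, from 0 (shut) to 100 (fully open). In form: [dx, dy, dz, yaw, hand, dx, dy, dz, yaw, hand, ...]. A call has 1 to 10 rows; each row is the pose to reach, as a shift and turn from the pose commanded when the call began; what a row does not reach only later rows make up. A row lasts 1/12 s, in which the tool goes at most 41.7 mm and 7.16 degrees, less where a joint would pass 70% of its speed; a pose out of reach is approached as far as the arm can. A call with a gripper value outside its range is refused whole. The fingers move at their own pace and stop on an object; FORCE is the grip in N (left out, the last holds). Time passes only in rows, so rows that repeat a pose let the fingers close. It gives the time, the measured TCP pose, the force, the opening and the grip force at its end, in the units of the state.
- robot.read_state(): the state, without advancing time (a new reading comes with each control period).
- read_camera(name): name is "scene" or "top" or "wrist"; returns a dict with "image" (400x640x3 uint8, blue, green, red), "K" (3x3 intrinsics, pixels), "D" ([k1, k2, p1, p2, k3] as OpenCV has them; the pictures are not rectified), "extrinsics" (4x4, takes a point from world to camera coordinates); the wrist camera has in their place "mount" (4x4, takes a point from camera to tool coordinates, whose origin is the TCP and whose axes are the flange's). Camera axes: x right, y down, z forward; pixel columns grow to the right and rows downward; lengths in m; the calibration is good to about 2 mm. A picture is of the moment at which its call begins: read the wrist's pose just before it. There is no depth.
- job.close_job(): hands the job in; it is judged then, once.
The state is a dict: "t": time; "q": joint angles; "dq": joint speeds; "joint_torque": joint torques, N m; "tool_pos": TCP position; "orientation": TCP orientation; "force": force on the tool from outside, world axes, zero at the start; "wrist_torque": the same for the moment, N m; "opening": finger opening in m; "gripper_force": force on a finger pad.
Only numpy, scipy, OpenCV 4.12 (cv2) and the standard library are available. Lean on these libraries where they do the work, as an engineer would, in place of code of your own. Each camera call takes 0.05 s, during which the arm holds its last target. There are 200 camera calls.

TASK

Press the red catch of the grey parking shoe so that the plate with the arched maple blank springs free, and draw the plate straight out. Then slide it gently, without forcing it, into the mouth of the blue carving shoe until the yellow catch clicks up behind it, and leave it locked there. Do not disturb the other things on the bench.

Things in the scene. Friction and masses are not known exactly. Their poses are not given: they have to be found in the camera images.
- work_plate: Steel dovetail plate, 80 long (x), 49 wide below, 38 on top, 10 thick; on it a maple blank 60 long, 28 wide, flat upright sides from 10 to 34 above the underside, arched top to 48. 0.35 to 0.55 kg. Origin: centre of the underside; z up. Fits either way round. Starts locked in the parking shoe, x along the shoe's x. Grip the blank across its 28 mm width.
- parking_shoe: Grey dovetail shoe, 96 wide, fixed to the bench. Origin on the bench under the locked plate's centre; +x is the way in. Sliding floor 24 above the bench; aluminium rails 9 tall hold the plate's sloping flanks. A plunger at the nose pushes the plate out with 3 N, 7 N when locked; with the catch down it shoves the plate 15 to 35 mm out, which then keeps the catch down.
- parking_pad (a point): Middle of the top of the red catch's ribbed pad, 36 (x) by 40 (y); at x=-122, 21 above the bench in the parking shoe's frame. Press it straight down.
- carving_shoe: Blue dovetail shoe, built like the parking shoe: same frame, floor and rails. Its catch, plunger and end stop are one unit, clamped up to 8 mm either way along x; this is not measured. So the plate locks anywhere from x=-8 to +8: feel for it. Plunger met 14 mm before (3 to 7 N; with friction 8 to 13 N at last); then the catch snaps up behind the tail; a hard stop comes 3 mm later.
- carving_mouth (a point): Centre of the carving shoe's mouth on its sliding floor (x=-58, 24 above the bench). The rails start here with lead-ins 6 mm wider each side, narrowing by x=-44 to about 1 mm clearance each side; they end at x=+46. Before the mouth, to x=-95, two strips at floor height (|y| 12 to 30) can carry the plate's nose.
- parking_shoe_catch (a joint): Red catch, downward travel in m: 0 up, 0.008 fully down; it frees the plate beyond about 0.0055. Up, its tongue stands 5 above the floor behind the plate's tail. Pressing takes 2 to 5 N.
- carving_shoe_catch (a joint): Yellow catch, downward travel in m: 0 up, 0.003 to 0.008 while the plate rides over it (its ramp, x=-62 to -44, is pushed down by the nose, taking a few N), back to 0 once it has clicked up behind the plate. Let go before that and the plate is not locked.
- gouge_tin: Green tin, 72 diameter, 100 tall, with wooden gouge handles up to 160; origin under its centre. Leave alone.
- finger_plane: Small brass plane 100 by 34, 33 tall; origin under its centre. Leave alone.
- glue_bottle: White bottle 52 diameter, 110 tall, orange cap; origin under its centre. Leave alone.
There are look-alikes about, which are no part of the job. What is shaped like the work_plate but purple is not meant.

How it is judged:
By the outcome, as a careful person would: the job done as asked, in the order asked, and still so for the second after the job is handed in, with the robot touching nothing.
It also fails if it takes over 72 s, if anything falls off the work surface, if the arm or the gripper's body presses on something with over 40 N, if the wrist force passes 120 N, or if a joint passes its speed limit or range.

## Working session

There is one attempt and no reset: what is moved stays moved. The work goes in short steps, Python scripts to look and compute and a shell command to move; the robot and the scene stay as the last step left them, time stands still between calls to the robot, and variables do not carry over. Pictures are saved under pics/ and viewed, at most 10 in all, crops included, and the job is handed in when it is done.

```bash
mkdir -p pics; ls; python3 - <<'E'
from plant import robot, read_camera
import cv2,numpy as np
s=robot.read_state();print(s['t'],s['tool_pos'],s['orientation'],s['force'],robot.grip_point_offset)
for n in('scene','top'):
    c=read_camera(n);cv2.imwrite(f'pics/{n}0.png',c['image']);print(n,c['K'],c['D'],c['extrinsics'])
E
```

```text
pics
0.0 [0.24480368 0.54715358 0.21757862] [-6.55989828e-01 -3.07176768e+00  2.76911122e-03] [ 0.31432559  0.93761641 -1.02792567] 0.0188
scene [[388.36803169   0.         316.88837231]
 [  0.         388.36803169 201.06405169]
 [  0.           0.           1.        ]] [-0.0321597  0.         0.         0.         0.       ] [[-8.34139883e-01  5.51552749e-01 -4.68758654e-04  5.27596602e-01]
 [ 3.93039571e-01  5.93816060e-01 -7.02070070e-01 -2.07803216e-01]
 [-3.86950321e-01 -5.85808887e-01 -7.12107715e-01  1.29712252e+00]
 [ 0.00000000e+00  0.00000000e+00  0.00000000e+00  1.00000000e+00]]
top [[470.44564747   0.         324.01518292]
 [  0.         470.44564747 201.32820833]
 [  0.           0.           1.        ]] [-0.10150196  0.          0.          0.          0.        ] [[-0.09356878 -0.99560898 -0.00276559  0.05495075]
 [-0.97376874  0.09209418 -0.20806997  0.63329872]
 [ 0.20741102 -0.01677581 -0.97811003  1.26524769]
 [ 0.          0.          0.          1.        ]]
```

View pics/scene0.png

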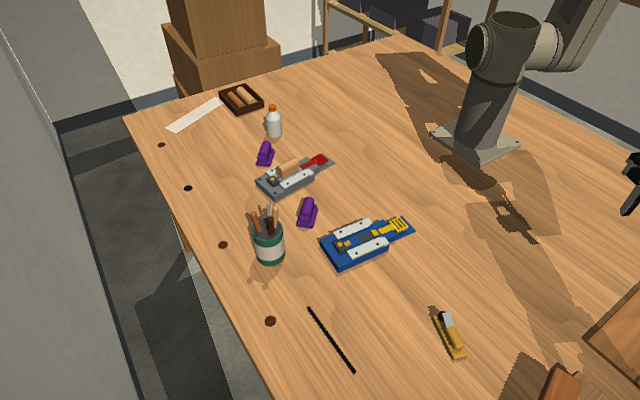

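View pics/top0.png

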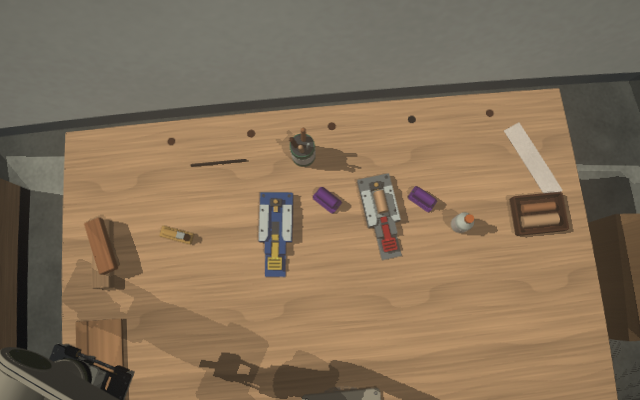

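Candidates for the work plate in the top view:
- Maple blank in the grey shoe, about (380,200).
- Purple look-alikes at (327,200) and (423,198).
- Wooden dowels in the tray, about (540,213).

I choose the maple blank in the grey shoe, the one with the red catch. The carving shoe is the blue one at (276,233) with the yellow catch. Next I take a close crop and measure.

```bash
cat > h.py <<'E'
import cv2,numpy as np
def ray(c,uv,E=None):
    p=cv2.undistortPoints(np.float64(uv).reshape(-1,1,2),c['K'],np.float64(c['D'])).reshape(-1,2)
    E=c['extrinsics'] if E is None else E
    R,t=E[:3,:3],E[:3,3]
    return -R.T@t,(np.c_[p,np.ones(len(p))])@R
def onplane(c,uv,z,E=None):
    o,d=ray(c,uv,E);return o+d*((z-o[2])/d[:,2])[:,None]
def wristE(s,c):
    T=np.eye(4);T[:3,:3]=cv2.Rodrigues(np.float64(s['orientation']))[0];T[:3,3]=s['tool_pos']
    return np.linalg.inv(T@c['mount'])
def blobs(mask,amin):
    cs,_=cv2.findContours(mask.astype(np.uint8)*255,cv2.RETR_EXTERNAL,cv2.CHAIN_APPROX_NONE)
    return [k for k in cs if cv2.contourArea(k)>amin]
E
python3 - <<'E'
from h import *
from plant import read_camera
c=read_camera('top');im=c['image'];hsv=cv2.cvtColor(im,cv2.COLOR_BGR2HSV)
cv2.imwrite('pics/crop.png',cv2.resize(im[160:285,245:445],None,fx=4,fy=4,interpolation=cv2.INTER_CUBIC))
H,S,V=cv2.split(hsv)
roi=np.zeros(H.shape,bool);roi[160:285,245:445]=1
def show(n,m,z,a):
    for k in blobs(m&roi,a):
        P=onplane(c,k.reshape(-1,2),z)[:,:2]*1000
        r=cv2.minAreaRect(np.float32(P));b=cv2.boxPoints(r)
        e=b[1]-b[0] if np.linalg.norm(b[1]-b[0])>np.linalg.norm(b[2]-b[1]) else b[2]-b[1]
        e=e*np.sign(e[0])
        print(n,k.reshape(-1,2).mean(0).round(),'c',np.round(r[0],1),'size',np.round(r[1],1),'ang',round(float(np.degrees(np.arctan2(e[1],e[0]))),1))
show('rail',(S<60)&(V>150),.033,60)
show('red',((H<6)|(H>174))&(S>150)&(V>80),.021,30)
show('yel',(H>20)&(H<32)&(S>150)&(V>120),.021,30)
show('blue',(H>100)&(H<125)&(S>120),.0,60)
show('maple',(H>8)&(H<20)&(S>60)&(V>140),.05,30)
E
```

```text
rail [287. 222.] c [591.4 109.4] size [ 23.  102.4] ang -4.6
rail [263. 222.] c [597.7 175.7] size [ 23.2 102.6] ang -4.0
rail [369. 207.] c [ 612.8 -133.6] size [103.3  26.9] ang 6.4
rail [393. 203.] c [ 620.6 -200.3] size [103.3  23.7] ang 6.7
red [388. 239.] c [ 522.5 -178.4] size [75.  36.8] ang 5.7
yel [274. 250.] c [516.5 151. ] size [11.5 40.5] ang -4.3
maple [352. 218.] c [577.8 -60.2] size [584.7 360. ] ang 84.6
```

View pics/crop.png

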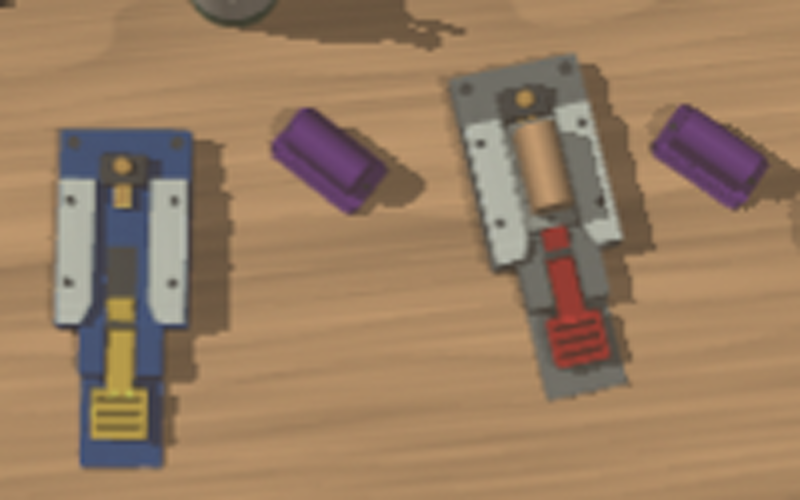

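The crop confirms the choice: the maple blank sits in the grey shoe at crop (545,165), with its red pad at (578,338). The blue shoe is empty, with its mouth at (122,320), and the purple plates are only look-alikes. The rail size and spacing (about 103 mm long) match the description.

- **Parking shoe:** origin about (623,-166) mm, yaw about +6.6°, pad about (501,-180) mm.
- **Carving shoe:** origin about (600,142) mm, yaw about -5°.

Now I move over the parking pad.

```bash
python3 -m inch '[130,-370,0,31,0,130,-370,0,31,0,130,-370,0,31,0,130,-370,0,31,0,130,-370,0,31,0,130,-370,0,31,0,256,-727,0,31,0,256,-727,0,31,0,256,-727,0,31,0,256,-727,0,31,0]'; python3 -m inch '[0,-10,0,0,0]'
```

```text
t: 0.98
tool_pos: [0.3818, 0.1575, 0.2186]
orientation: [-0.189, 3.135, 0.0]
force: [1.1, -0.2, 0.3]
opening: 0.0311
gripper_force: 0.0
t: 1.07
tool_pos: [0.3831, 0.1446, 0.2186]
orientation: [-0.182, 3.136, -0.003]
force: [0.2, 0.8, 0.1]
opening: 0.0244
gripper_force: 0.0
```

```bash
python3 -m inch '[120,-325,0,0,0,120,-325,0,0,0,120,-325,0,0,0,120,-325,0,0,0,120,-325,0,0,0,120,-325,0,0,0,120,-325,0,0,0,120,-325,0,0,0,120,-325,0,0,0,120,-325,0,0,0]'; python3 - <<'E'
from h import *
from plant import read_camera,robot
s=robot.read_state();c=read_camera('wrist');print(s['tool_pos'],s['orientation'],s['q'])
cv2.imwrite('pics/w1.png',c['image']);E=wristE(s,c);np.savez('w1.npz',im=c['image'],E=E,K=c['K'],D=c['D'])
E
```

```text
t: 1.9
tool_pos: [0.502, -0.1782, 0.2179]
orientation: [0.183, -3.135, -0.0]
force: [0.3, 0.6, -0.1]
opening: 0.0005
gripper_force: 0.0
[ 0.50200584 -0.17823055  0.21785611] [ 1.83088839e-01 -3.13510203e+00 -1.73792580e-04] [-4.37096947e-01 -5.04258150e-02  1.67529258e+00 -4.49508092e-04
  1.51778937e+00 -2.12453599e+00]
```

View pics/w1.png

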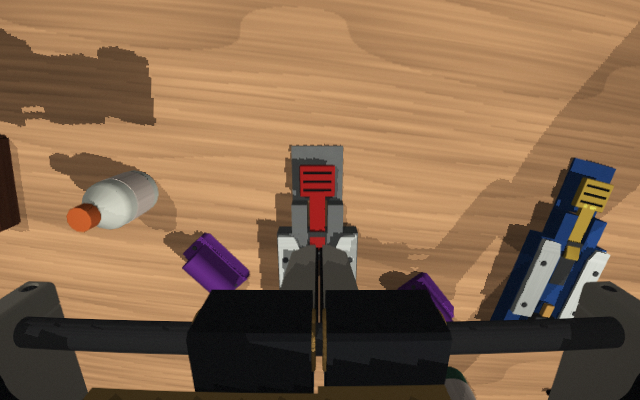

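The wrist view shows the red pad at (317,181), with the shoe running toward the fingers. The carving shoe is at right, with its yellow pad at (594,193). I measure both axes here.

```bash
python3 - <<'E'
from h import *
d=dict(np.load('w1.npz'));im=d['im'];H,S,V=cv2.split(cv2.cvtColor(im,cv2.COLOR_BGR2HSV));E=d['E']
yy,xx=np.mgrid[:400,:640]
print(E)
def show(n,m,z,a):
    for k in blobs(m,a):
        P=onplane(d,k.reshape(-1,2),z,E)[:,:2]*1000
        r=cv2.minAreaRect(np.float32(P));b=cv2.boxPoints(r)
        e=b[1]-b[0] if np.linalg.norm(b[1]-b[0])>np.linalg.norm(b[2]-b[1]) else b[2]-b[1]
        e=e*np.sign(e[0])
        print(n,k.reshape(-1,2).mean(0).round(),'c',np.round(r[0],1),'size',np.round(r[1],1),'ang',round(float(np.degrees(np.arctan2(e[1],e[0]))),1))
red=((H<6)|(H>174))&(S>170)&(V>60)
show('redpad',red&(yy<197)&(xx>250),.021,100)
show('red',red&(xx>250),.021,100)
yel=(H>20)&(H<32)&(S>150)&(V>120)
show('yel',yel&(xx>560),.021,50)
rail=(S<60)&(V>140)
show('rail',rail&(xx>480)&(yy<320),.033,200)
show('railP',rail&(xx>250)&(xx<400)&(yy<300),.033,100)
E
```

```text
[[-1.15870017e-01  9.93264061e-01  8.03339339e-04  2.35158460e-01]
 [ 9.48773650e-01  1.10440530e-01  2.96026098e-01 -4.90363590e-01]
 [ 2.93943362e-01  3.50627360e-02 -9.55179514e-01  2.50787312e-01]
 [ 0.00000000e+00  0.00000000e+00  0.00000000e+00  1.00000000e+00]]
redpad [317. 180.] c [ 501.1 -180.2] size [36.  39.1] ang -83.4
red [317. 241.] c [ 576.8 -171.4] size [14.4 16.9] ang -83.4
red [317. 195.] c [ 522.4 -177.8] size [79.3 39. ] ang 5.7
yel [573. 253.] c [554.9 152.7] size [18.1 19.1] ang -84.4
yel [588. 209.] c [500.8 151.9] size [38.4 78.5] ang -5.8
rail [583. 285.] c [594.9 175.7] size [ 26.8 101.1] ang -6.0
rail [538. 278.] c [591.3 108.7] size [ 27.6 105.4] ang -5.2
railP [283. 257.] c [ 600.9 -203.5] size [65.4 23.5] ang 4.5
railP [350. 254.] c [ 586.5 -135.6] size [56.2 23.4] ang 8.7
```

Pad measured at (501.1,-180.2), size 36x39, which matches the description. The shoe origin comes out the same in both cameras, (622.5,-166.2) at yaw 6.6°. Now I press.

```bash
python3 -m inch '[-1,-2,-180,0,0,-1,-2,-180,0,0,-1,-2,-180,0,0,-1,-2,-180,0,0,-1,-2,-180,0,0,-1,-2,-192,0,0,-1,-2,-199,0,0,-1,-2,-202,0,0,-1,-2,-204,0,0,-1,-2,-204,0,0]'
```

```text
t: 2.78
tool_pos: [0.502, -0.1778, 0.0161]
orientation: [-0.189, 3.134, -0.002]
force: [-1.2, 0.2, 0.1]
opening: 0.0005
gripper_force: 0.7
```

```bash
python3 -m inch '[-1,-2,-2,0,0,-1,-2,-3,0,0,-1,-2,-3,0,0,-1,-2,-3,0,0]'; python3 -m inch '[0,0,20,0,0,0,0,60,0,0,0,0,100,0,0,0,0,100,0,0]';  python3 - <<'E'
from h import *
from plant import read_camera
c=read_camera('top');im=c['image']
cv2.imwrite('pics/t2.png',cv2.resize(im[160:285,325:445],None,fx=4,fy=4,interpolation=cv2.INTER_CUBIC))
E
```

```text
t: 3.12
tool_pos: [0.501, -0.1805, 0.013]
orientation: [-0.188, 3.134, -0.002]
force: [-0.4, -1.0, 5.2]
opening: 0.0005
gripper_force: 2.5
t: 3.45
tool_pos: [0.5045, -0.1821, 0.1208]
orientation: [-0.188, 3.125, -0.01]
force: [1.3, -0.9, 1.1]
opening: 0.0003
gripper_force: 0.0
```

View pics/t2.png

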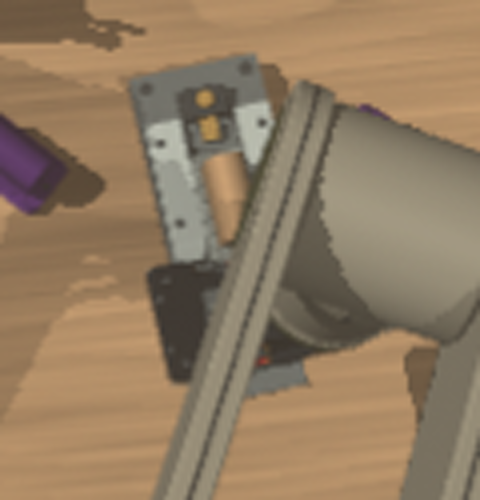

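The plate has sprung out about 22 mm: the maple front end moved from top-view (379,191) to (381,199), and a gap to the plunger shows at crop (208,130). So the plate centre is about (600.6,-168.7). I go over it open, then descend.

```bash
python3 -m inch '[34,4,0,0,60,67,8,0,0,60,99,11.5,0,0,60,99,11.5,0,0,60,99,11.5,-30,0,60]' 2>&1 | head -3; python3 -m inch '[34,4,0,0,60,67,8,0,0,60,99,11.5,0,0,60,99,11.5,0,0,60,99,11.5,0,0,60]'
```

```text
t: 3.92
tool_pos: [0.6035, -0.1692, 0.086]
orientation: [-0.19, 3.128, -0.005]
t: 4.33
tool_pos: [0.6975, -0.1562, 0.079]
orientation: [0.19, -3.133, -0.001]
force: [-0.6, -0.3, 0.2]
opening: 0.0555
gripper_force: 0.0
```

```bash
python3 - <<'E'
from h import *
from plant import read_camera,robot
s=robot.read_state();print(s['tool_pos'],s['orientation'],s['force'])
c=read_camera('wrist');cv2.imwrite('pics/w3.png',c['image']);E=wristE(s,c)
im=c['image'];H,S,V=cv2.split(cv2.cvtColor(im,cv2.COLOR_BGR2HSV))
np.savez('w3.npz',im=im,E=E,K=c['K'],D=c['D'])
E
```

```text
[ 0.69746061 -0.15617518  0.07902438] [ 1.89895412e-01 -3.13286627e+00 -1.45108649e-03] [-0.59041552 -0.26311343  0.19945331]
```

View pics/w3.png

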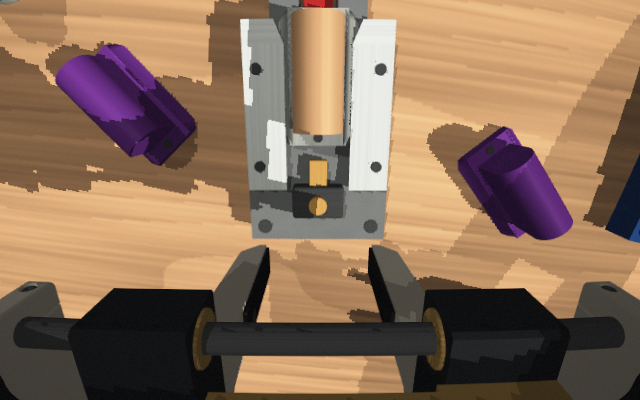

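Typing slip: the first call I meant as a check also ran, so the hand is 100 mm further on, at z=79 mm. It touched nothing (forces near zero). The view from here is good:
- The maple blank spans rows 10 to 135 at column 318.
- The plate's nose edge is near row 145.
- The rail ends are at row 190.

I measure from this picture.

```bash
python3 - <<'E'
from h import *
d=dict(np.load('w3.npz'));E=d['E'];im=d['im'];H,S,V=cv2.split(cv2.cvtColor(im,cv2.COLOR_BGR2HSV))
a=np.radians(6.6);o=np.array([622.4,-166.2]);R=np.array([[np.cos(a),np.sin(a)],[-np.sin(a),np.cos(a)]])
def loc(n,uv,z):
    P=onplane(d,uv,z,E)[:,:2]*1000;print(n,P.round(1).tolist(),'shoe',((P-o)@R.T).round(1).tolist())
loc('ridge ends',[[318,10],[318,135]],.072)
loc('nose',[[318,145]],.034)
loc('rail end',[[250,190],[386,190]],.033)
loc('rail screws',[[256,69],[380,69],[260,167],[376,167]],.033)
m=(H>8)&(H<22)&(S>60)&(V>120);roi=np.zeros_like(m);roi[0:160,280:360]=1
for k in blobs(m&roi,1000): print(cv2.boundingRect(k)); x,y,w,h=cv2.boundingRect(k); loc('sides',[[x,70],[x+w,70]],.058)
E
```

```text
ridge ends [[570.4, -172.0], [629.3, -164.9]] shoe [[-52.3, 0.2], [7.0, 0.5]]
nose [[638.7, -163.7]] shoe [[16.5, 0.6]]
rail end [[674.0, -205.5], [663.1, -114.8]] shoe [[46.8, -45.0], [46.3, 46.4]]
rail screws [[597.5, -206.8], [588.4, -131.7], [657.6, -199.9], [648.5, -124.1]] shoe [[-29.4, -37.4], [-29.8, 38.1], [31.1, -37.5], [30.7, 38.8]]
(295, 8, 51, 127)
sides [[597.6, -181.1], [594.3, -153.9]] shoe [[-26.3, -12.0], [-26.5, 15.4]]
```

Good consistency: rail ends at x=46.5, blank 59 long and 27 wide, centre at shoe x=-22.7. I back over the blank, descend to z=37 and grip.

```bash
python3 -m inch '[0,0,15,-0.3,60,-40,-5,15,-0.3,60,-80,-10,15,-0.3,60,-97.5,-12,10,-0.3,60,-97.5,-12,-10,-0.3,60,-97.5,-12,-30,-0.3,60,-97.5,-12,-42,-0.3,60,-97.5,-12,-42,-0.3,60,-97.5,-12,-42,-0.3,60]'
```

```text
t: 5.13
tool_pos: [0.5996, -0.1687, 0.0401]
orientation: [0.18, -3.136, -0.0]
force: [1.0, -0.0, 0.6]
opening: 0.0557
gripper_force: 0.0
```

```bash
python3 -m inch '[0,0,0,0,25,0,0,0,0,25,0,0,0,0,25,0,0,0,0,25,0,0,0,0,25,0,0,0,0,25]' 30
```

```text
t: 5.63
tool_pos: [0.6007, -0.1686, 0.0402]
orientation: [-0.181, 3.136, -0.0]
force: [-0.7, 0.5, 3.5]
opening: 0.028
gripper_force: 30.0
```

Gripped at 28.0 mm, but about 3 mm high on the flats. I regrip lower.

```bash
python3 -m inch '[0,0,0,0,40,0,0,0,0,40,0,0,-2,0,40,0,0,-3,0,40,0,0,-3,0,40,0,0,-3,0,10,0,0,-3,0,10,0,0,-3,0,10,0,0,-3,0,10,0,0,-3,0,10]' 40
```

```text
t: 6.47
tool_pos: [0.6002, -0.1687, 0.0366]
orientation: [0.18, -3.136, -0.0]
force: [0.6, -0.5, -0.4]
opening: 0.0278
gripper_force: 40.0
```

```bash
python3 -m inch '[-5,-0.6,0,0,10,-14.9,-1.7,0,0,10,-29.8,-3.4,0,0,10,-44.7,-5.2,0,0,10,-59.6,-6.9,0,0,10,-74.5,-8.6,0,0,10,-89.4,-10.3,0,0,10,-99.3,-11.5,0,0,10,-99.3,-11.5,0,0,10]'
```

```text
t: 7.22
tool_pos: [0.499, -0.1803, 0.0365]
orientation: [0.179, -3.135, -0.0]
force: [-0.8, -0.2, -4.1]
opening: 0.0278
gripper_force: 40.0
```

The plate is out; its weight reads about 4 N. I lift it and carry it to a viewpoint beyond the carving shoe, clear above the tin.

```bash
python3 -m inch '[0,0,40,0,10,0,0,80,0,10,0,20,120,-2,10,20,55,150,-6,10,40,90,150,-11.6,10,60,125,150,-11.6,10,80,160,150,-11.6,10,100,195,150,-11.6,10,120,230,150,-11.6,10,140,265,150,-11.6,10]'; python3 -m inch '[20,30,0,0,10,38,58,0,0,10,38,58,0,0,10,38,58,0,0,10]'; python3 - <<'E'
from h import *
from plant import read_camera,robot
s=robot.read_state();print(s['tool_pos'],s['orientation'],s['q'][5])
c=read_camera('wrist');cv2.imwrite('pics/w4.png',c['image']);E=wristE(s,c)
np.savez('w4.npz',im=c['image'],E=E,K=c['K'],D=c['D'])
E
```

```text
t: 8.05
tool_pos: [0.6407, 0.0862, 0.1856]
orientation: [-0.137, -3.137, 0.0]
force: [0.7, -0.5, -5.1]
opening: 0.0276
gripper_force: 40.0
t: 8.38
tool_pos: [0.6781, 0.1442, 0.1841]
orientation: [-0.132, -3.135, 0.001]
force: [0.4, -1.5, -4.8]
opening: 0.0281
gripper_force: 40.0
[0.67806413 0.14417726 0.18412704] [-1.32442728e-01 -3.13548446e+00  7.26760793e-04] -1.3508601482095066
```

View pics/w4.png

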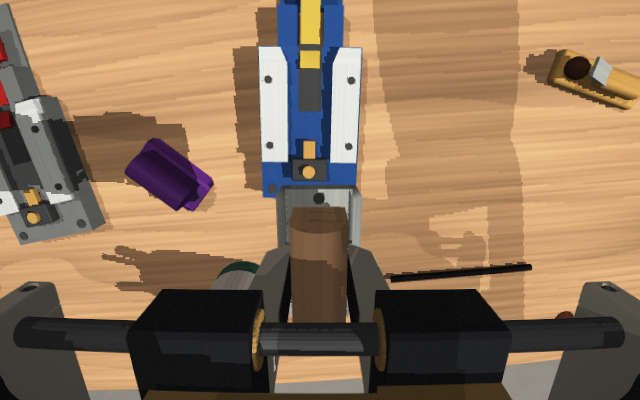

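The view shows the carving rails at columns 260-362, rows 47-163, with screws at (268,80), (351,81), (270,146) and (349,146). The held plate's tail is at row about 187 and its blank at columns 290-348. I measure the shoe frame and the plate's offset in the hand.

```bash
python3 - <<'E'
from h import *
d=dict(np.load('w4.npz'));E=d['E'];im=d['im'];H,S,V=cv2.split(cv2.cvtColor(im,cv2.COLOR_BGR2HSV))
yy,xx=np.mgrid[:400,:640]
ROI=(xx>245)&(xx<375)&(yy>30)&(yy<175)
rail=(S<60)&(V>140)&ROI
al=[];cs=[]
for k in blobs(rail,500):
    P=onplane(d,k.reshape(-1,2),.033,E)[:,:2]*1000;r=cv2.minAreaRect(np.float32(P));b=cv2.boxPoints(r)
    print('rail',np.round(r[0],1),np.round(r[1],1),b.round(1).tolist());cs.append(r[0])
    # screws: dark spots inside rail
    x,y,w,h=cv2.boundingRect(k);hull=np.zeros(S.shape,np.uint8);cv2.fillPoly(hull,[cv2.convexHull(k)],1)
    sc=[cv2.moments(q) for q in blobs((hull>0)&(V<110),15)]
    uv=[[m['m10']/m['m00'],m['m01']/m['m00']] for m in sc];Q=onplane(d,uv,.033,E)[:,:2]*1000
    print(' screws',np.round(uv,1).tolist(),Q.round(1).tolist())
    if len(Q)==2:
        e=Q[0]-Q[1];e*=np.sign(e[0]);print(' ang',np.degrees(np.arctan2(e[1],e[0])),np.linalg.norm(e))
yel=(H>20)&(H<32)&(S>150)&(V>120)&(yy<70)&(xx>270)&(xx<350)
for k in blobs(yel,50):
    P=onplane(d,k.reshape(-1,2),.024,E)[:,:2]*1000;print('yel',np.round(cv2.minAreaRect(np.float32(P)),1) if 0 else cv2.minAreaRect(np.float32(P)))
E
```

```text
rail [598.  175.2] [ 26.4 105.1] [[544.2999877929688, 167.89999389648438], [648.7000122070312, 156.3000030517578], [651.5999755859375, 182.60000610351562], [547.2000122070312, 194.1999969482422]]
 screws [[348.2, 146.0], [351.0, 80.0]] [[634.5, 176.2], [574.6, 182.5]]
 ang -5.982547435930752 60.25289632202523
rail [591.3 108.7] [ 26.  104.2] [[538.0999755859375, 101.19999694824219], [641.7000122070312, 90.30000305175781], [644.5, 116.19999694824219], [540.7999877929688, 127.0999984741211]]
 screws [[269.4, 144.6], [267.7, 79.0]] [[626.7, 100.6], [567.1, 106.5]]
 ang -5.624230706147811 59.93482605191309
yel ((552.66357421875, 146.0208282470703), (17.739620208740234, 14.861272811889648), 85.04582977294922)
yel ((520.4935302734375, 149.44557189941406), (18.10162353515625, 36.25176239013672), 84.40145874023438)
```

The measurements agree: screw spacing is 60 along and 76 across, rails are 104-105 mm long. Carving shoe origin is (600.3,141.4) at yaw -5.8°. The start point at shoe x=-115 is (486,153). I go there and stay a little high.

```bash
python3 -m inch '[-40,2,0,-1,10,-80,4,0,-1,10,-120,6,0,-1,10,-160,8,0,-1,10,-192,9,0,-1,10,-192,9,-40,-1,10,-192,9,-80,-1,10,-192,9,-120,-1,10,-192,9,-135,-1,10,-192,9,-135,-1,10]' ; python3 -m inch '[0,0,0,0,10,0,0,0,0,10,0,0,0,0,10]'; python3 -c "
from plant import robot
import cv2,numpy as np
s=robot.read_state();R=cv2.Rodrigues(np.float64(s['orientation']))[0];print(s['tool_pos'],np.degrees(np.arctan2(R[1,1],R[0,1]))-90,R[:,2],s['force'])"
```

```text
t: 9.27
tool_pos: [0.4816, 0.1489, 0.0466]
orientation: [-0.166, -3.128, 0.004]
force: [-1.1, -0.6, -5.7]
opening: 0.0276
gripper_force: 40.0
t: 9.52
tool_pos: [0.4886, 0.151, 0.0544]
orientation: [0.165, 3.133, 0.002]
force: [-0.1, -0.2, -4.0]
opening: 0.0279
gripper_force: 40.0
[0.48861478 0.15099397 0.05437262] -6.042588771595732 [ 4.46834984e-03  8.23073692e-04 -9.99989678e-01] [-0.10472927 -0.21092408 -4.01478199]
```

```bash
for i in 1 2 3; do python3 -m inch '[0,0,0,0,10,0,0,0,0,10]' | sed -n 2,4p; done
```

```text
tool_pos: [0.4877, 0.1511, 0.0533]
orientation: [0.165, 3.135, 0.001]
force: [-0.1, -0.2, -4.3]
tool_pos: [0.4868, 0.151, 0.0522]
orientation: [0.165, 3.137, 0.0]
force: [0.5, -0.2, -5.2]
tool_pos: [0.4864, 0.151, 0.0517]
orientation: [-0.165, -3.137, 0.0]
force: [1.1, -0.7, -5.4]
```

Settled at (486,151,51.5), yaw -6.0°. Correct by +2 in y and +0.2°, then go down to z=37.3.

```bash
python3 -m inch '[0,2,-5,0.2,10,0,2,-10,0.2,10,0,2,-14,0.2,10,0,2,-14,0.2,10,0,2,-14,0.2,10,0,2,-14,0.2,10,0,2,-14,0.2,10,0,2,-14,0.2,10,0,2,-14,0.2,10,0,2,-14,0.2,10]'
```

```text
t: 10.85
tool_pos: [0.4865, 0.1529, 0.0377]
orientation: [0.159, 3.137, -0.0]
force: [-0.7, -0.2, -5.8]
opening: 0.0277
gripper_force: 40.0
```

```bash
python3 -m inch '[3,-0.3,0,0,10,6,-0.6,0,0,10,9,-0.9,0,0,10,12,-1.2,0,0,10,15,-1.5,0,0,10,18,-1.8,0,0,10,20,-2,0,0,10,22,-2.2,0,0,10,24,-2.4,0,0,10,24,-2.4,0,0,10]';  python3 -m inch '[3,-0.3,0,0,10,6,-0.6,0,0,10,8,-0.8,0,0,10,10,-1,0,0,10,12,-1.2,0,0,10,14,-1.4,0,0,10,14,-1.4,0,0,10]'
```

```text
t: 11.68
tool_pos: [0.5108, 0.1505, 0.0378]
orientation: [0.159, 3.137, 0.0]
force: [0.2, 0.1, -5.4]
opening: 0.0276
gripper_force: 40.0
t: 12.27
tool_pos: [0.525, 0.1491, 0.0378]
orientation: [0.159, 3.137, 0.0]
force: [1.5, 0.2, -4.0]
opening: 0.0279
gripper_force: 40.0
```

In the mouth with hardly any side force; the plate is at shoe x of about -75. I continue to about x=-25.

```bash
python3 -m inch '[3,-0.3,-0.3,0,10,7,-0.7,-0.5,0,10,11,-1.1,-0.5,0,10,15,-1.5,-0.5,0,10,19,-1.9,-0.5,0,10,22,-2.2,-0.5,0,10,25,-2.5,-0.5,0,10,25,-2.5,-0.5,0,10]';  python3 -m inch '[3,-0.3,0,0,10,7,-0.7,0,0,10,11,-1.1,0,0,10,15,-1.5,0,0,10,19,-1.9,0,0,10,22,-2.2,0,0,10,25,-2.5,0,0,10,25,-2.5,0,0,10]'
```

```text
t: 12.93
tool_pos: [0.5502, 0.1465, 0.0373]
orientation: [0.159, 3.137, 0.0]
force: [0.3, -0.3, -3.3]
opening: 0.0278
gripper_force: 40.0
t: 13.6
tool_pos: [0.5752, 0.144, 0.0373]
orientation: [0.159, 3.137, 0.0]
force: [0.5, -0.5, -3.3]
opening: 0.0278
gripper_force: 40.0
```

```bash
for i in 1 2; do python3 -m inch '[1,-0.1,0,0,10,2,-0.2,0,0,10,3,-0.3,0,0,10,4,-0.4,0,0,10,4,-0.4,0,0,10]' | sed -n '2p;4p'; done; python3 -m inch '[1,-0.1,0,0,10,2,-0.2,0,0,10,3,-0.3,0,0,10,4,-0.4,0,0,10,4,-0.4,0,0,10]' | sed -n '2p;4p'
```

```text
tool_pos: [0.5786, 0.1437, 0.0372]
force: [-0.2, -0.4, -3.8]
tool_pos: [0.5828, 0.1433, 0.0373]
force: [0.2, -0.2, -3.6]
tool_pos: [0.5867, 0.1429, 0.0372]
force: [0.8, -0.5, -4.4]
```

```bash
for i in 1 2 3; do python3 -m inch '[1,-0.1,0,0,10,2,-0.2,0,0,10,2,-0.2,0,0,10]' | sed -n '2p;4p'; done
```

```text
tool_pos: [0.5879, 0.1428, 0.0369]
force: [-2.9, 0.5, -3.0]
tool_pos: [0.5901, 0.1425, 0.0369]
force: [-3.3, 0.2, -3.0]
tool_pos: [0.5923, 0.1424, 0.037]
force: [-3.9, -0.0, -3.2]
```

Plunger met at TCP x of about 587.5 (-3 N), so the lock is expected near TCP x 601-602. I advance, then creep.

```bash
python3 -m inch '[1,-0.1,0,0,10,2,-0.2,0,0,10,3,-0.3,0,0,10,4,-0.4,0,0,10,5,-0.5,0,0,10,5,-0.5,0,0,10]' | sed -n '2p;4,5p'; for i in 1 2 3; do python3 -m inch '[0.5,0,0,0,10,1,-0.1,0,0,10,1,-0.1,0,0,10,1,-0.1,0,0,10]' | sed -n '2p;4p'; done
```

```text
tool_pos: [0.597, 0.1419, 0.0369]
force: [-5.4, -0.2, -3.9]
opening: 0.0279
tool_pos: [0.5979, 0.1418, 0.0369]
force: [-6.6, 2.1, -2.4]
tool_pos: [0.5988, 0.1416, 0.0369]
force: [-6.6, 1.0, -2.3]
tool_pos: [0.5998, 0.1416, 0.0369]
force: [-6.9, 1.4, -2.5]
```

```bash
for i in 1 2 3; do python3 -m inch '[0.5,0,0,0,10,1,-0.1,0,0,10,1,-0.1,0,0,10,1,-0.1,0,0,10]' | sed -n '2p;4p'; done
```

```text
tool_pos: [0.6007, 0.1415, 0.0369]
force: [-7.1, 1.5, -2.3]
tool_pos: [0.6017, 0.1414, 0.0368]
force: [-6.7, 1.5, -2.7]
tool_pos: [0.6026, 0.1413, 0.0368]
force: [-7.2, 2.3, -0.6]
```

```bash
python3 -m inch '[0.5,0,0,0,10,0.5,0,0,0,10,0.5,0,0,0,10]' | sed -n '2p;4p';python3 -m inch '[0.5,-0.1,0,0,10,0.5,-0.1,0,0,10,0.5,-0.1,0,0,10]' | sed -n '2p;4p'; python3 - <<'E'
from h import *
from plant import read_camera,robot
c=read_camera('scene');im=c['image']
p=cv2.projectPoints(np.float64([[.555,.146,.03]]),c['extrinsics'][:3,:3],c['extrinsics'][:3,3],c['K'],np.float64(c['D']))[0].ravel();print(p)
x,y=p.astype(int);cv2.imwrite('pics/s5.png',cv2.resize(im[y-50:y+50,x-65:x+65],None,fx=6,fy=6,interpolation=cv2.INTER_CUBIC))
E
```

```text
tool_pos: [0.603, 0.1413, 0.0368]
force: [-8.0, 0.8, -1.8]
tool_pos: [0.6035, 0.1412, 0.0368]
force: [-8.1, -0.2, -2.5]
[374.62952638 231.28227319]
```

View pics/s5.png

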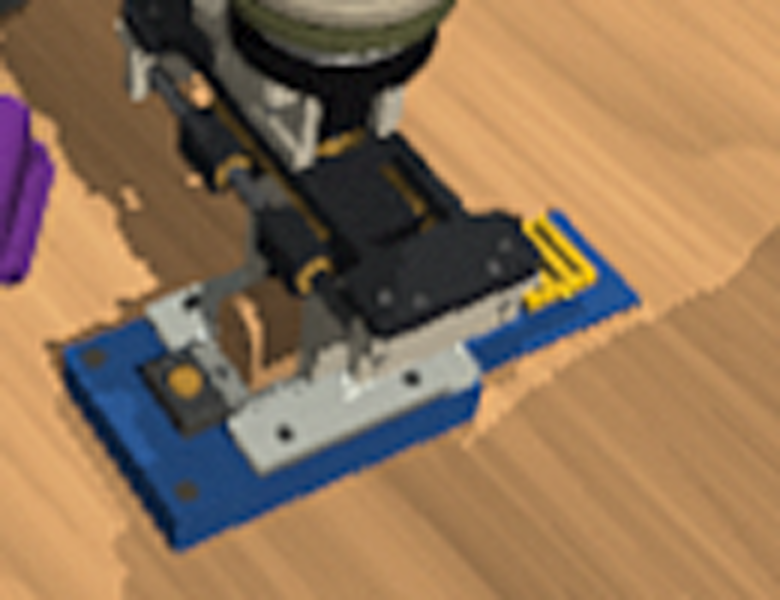

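The scene view shows the plate deep in the blue shoe, but the gripper hides the tongue. The force is still only 8 N and no stop has been felt, so I creep on.

```bash
for i in 1 2 3; do python3 -m inch '[0.7,-0.1,0,0,10,0.7,-0.1,0,0,10,0.7,-0.1,0,0,10]' | sed -n '2p;4p'; done
```

```text
tool_pos: [0.6041, 0.1411, 0.0367]
force: [-7.9, 1.3, -2.3]
tool_pos: [0.6041, 0.1411, 0.0365]
force: [-10.9, 1.8, -0.3]
tool_pos: [0.6042, 0.1411, 0.0366]
force: [-14.1, 1.5, 1.1]
```

A hard stop at x=604.1 with 14 N, so the catch should be up. I back off gently: if it is locked, the tail holds against the tongue about 3 mm back.

```bash
for i in 1 2 3 4; do python3 -m inch '[-1.3,0.1,0,0,10,-1.3,0.1,0,0,10,-1.3,0.1,0,0,10]' | sed -n '2p;4p'; done
```

```text
tool_pos: [0.6039, 0.1411, 0.0366]
force: [-8.5, 1.0, -2.9]
tool_pos: [0.6027, 0.1413, 0.0366]
force: [-6.9, 1.4, -2.6]
tool_pos: [0.6015, 0.1414, 0.0366]
force: [-6.9, 1.3, -3.2]
tool_pos: [0.601, 0.1414, 0.0367]
force: [-3.0, 1.3, -6.6]
```

```bash
python3 -m inch '[-1,0.1,0,0,10,-1,0.1,0,0,10,-1,0.1,0,0,10]' | sed -n '2p;4p'
```

```text
tool_pos: [0.6008, 0.1413, 0.0371]
force: [2.7, 2.3, -10.8]
```

Held at 601 mm and now pulling back, so it is locked. I relax the pull, open and rise.

```bash
python3 -m inch '[0.9,-0.1,0,0,10,0.9,-0.1,0,0,10,0.9,-0.1,0,0,30,0.9,-0.1,0,0,50,0.9,-0.1,0,0,50,0.9,-0.1,0,0,50,0.9,-0.1,15,0,50,0.9,-0.1,45,0,50,0.9,-0.1,85,0,50]'; python3 -m inch '[-40,0,40,0,50,-80,0,70,0,50,-120,0,70,0,50,-160,0,70,0,50,-200,0,70,0,50,-200,0,70,0,50]'; python3 - <<'E'
from h import *
from plant import read_camera
a=[]
c=read_camera('scene')['image'][180:280,310:440];t=read_camera('top')['image'][175:285,245:345]
cv2.imwrite('pics/f.png',np.hstack([cv2.resize(c,(390,300),interpolation=cv2.INTER_CUBIC),cv2.resize(t,(400,300),interpolation=cv2.INTER_CUBIC)]))
E
```

```text
t: 21.4
tool_pos: [0.5994, 0.1407, 0.1204]
orientation: [-0.159, -3.133, 0.002]
force: [1.2, -1.6, 0.3]
opening: 0.0462
gripper_force: 0.0
t: 21.9
tool_pos: [0.3981, 0.1413, 0.1931]
orientation: [0.158, 3.136, 0.001]
force: [-1.1, -0.5, 0.6]
opening: 0.0465
gripper_force: 0.0
```

View pics/f.png

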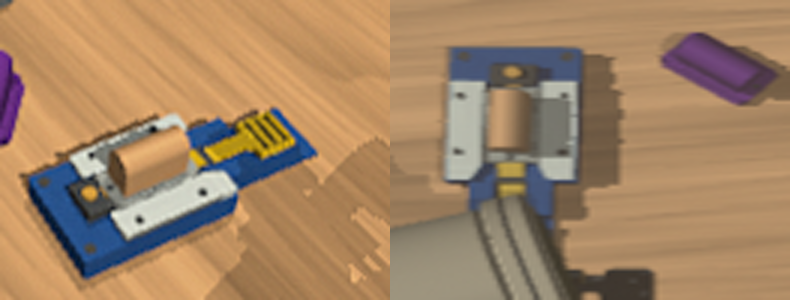

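The final view shows the plate fully seated: the blank is at (150,160) in the left crop and the yellow tongue stands right behind the tail at (198,158). The arm is clear. I hand it in.

```bash
python3 -m inch '[0,0,0,0,50,0,0,0,0,50,0,0,0,0,50]' | head -1; python3 -c "
from plant import job
print(job.close_job())"
```

```text
t: 22.25
the job is handed in; nothing more can be done
None
```

The plate with the maple blank is out of the parking shoe and locked in the blue carving shoe with the yellow catch up behind it (a light back-pull held), and the job was handed in at about 22 s with the arm clear.

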